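Put the fixture's setting plates and spacer rings on their holders

TASK

Put the change-over set of the hub fixture back on its aluminium stand beside the fixture: stand each of the two steel setting plates in the slotted block cut for its thickness, and drop each of the two spacer rings over the spigot that fits its bore. Each must sit fully down on its holder, plates upright and midway along the slot; leave the tin cup and the oil can where they are.

Things in the scene. Friction and masses are not known exactly. Their poses are not given: they have to be found in the camera images.
- plate_thin: Thinner ground steel plate, 10 (its x, thickness) x 36 (y) x 48 mm (z), loose, standing on its 36 mm edge on the side table, hole and depth line on each face. Origin: centre of its underside, z up. About 130 g.
- plate_thick: Thicker ground steel plate, 20 (its x, thickness) x 36 (y) x 48 mm (z), loose, standing on its 36 mm edge on the side table, hole and depth line on each face. Origin: centre of its underside, z up. About 270 g.
- ring_large: Larger steel spacer ring, outside d 46, bore d 32, 16 mm high, loose, lying flat on the side table. Origin: centre of its underside, z up. About 110 g.
- ring_small: Smaller steel spacer ring, outside d 36, bore d 20, 16 mm high, loose, lying flat on the side table. Origin: centre of its underside, z up. About 90 g.
- slot_thin: Fixed at one of the four corners of the aluminium stand (top 40 mm above the bench), 66 mm (x) by 50 mm (y) centre to centre, all square to one another. Origin: centre of its underside, on the stand's top. White block on a black foot, 42 (x) x 46 x 24 mm; slot along its y, open at both ends: floor at z = 6 mm, 13 mm wide up to 16 mm, then flaring 6 mm a side to the top. For the 10 mm plate.
- slot_thick: Fixed at one of the four corners of the aluminium stand (top 40 mm above the bench), 66 mm (x) by 50 mm (y) centre to centre, all square to one another. Origin: centre of its underside, on the stand's top. White block on a black foot, 52 (x) x 46 x 24 mm; slot along its y, open at both ends: floor at z = 6 mm, 23 mm wide up to 16 mm, then flaring 6 mm a side to the top. For the 20 mm plate.
- spigot_large: Fixed at one of the four corners of the aluminium stand (top 40 mm above the bench), 66 mm (x) by 50 mm (y) centre to centre, all square to one another. Origin: centre of its underside, on the stand's top. Black foot 56 x 48 mm; aluminium shoulder (d 39 mm) at z = 12 mm, spigot d 28.5 mm up to 28 mm, coned to d 12 mm at 38 mm. For the ring with 32 mm bore.
- spigot_small: Fixed at one of the four corners of the aluminium stand (top 40 mm above the bench), 66 mm (x) by 50 mm (y) centre to centre, all square to one another. Origin: centre of its underside, on the stand's top. Black foot 56 x 48 mm; aluminium shoulder (d 29 mm) at z = 12 mm, spigot d 16.5 mm up to 28 mm, coned to d 6 mm at 38 mm. For the ring with 20 mm bore.
- tin_cup: Light grey turned metal cup, 56 mm across, 35 mm high, loose between two fixed stacks of clutch discs, each 200 mm across (front stack: centre 0.40, -0.10, top 90 mm above the bench; rear stack: centre 0.63, -0.17, top 200 mm; carry over or round them). Origin: centre of its underside. To be left alone.
- oil_can: Grey squeeze oiler with red spout and yellow label, 47 mm across, 140 mm high, loose at the back of the side table. (On the far left, beside the stand, the fixed hub fixture is 103 mm high, 140 mm with the hammer on it.) Origin: centre of its underside. To be left alone.

How it is judged:
By the outcome, as a careful person would: the job done as asked, in the order asked, and still so for the second after the job is handed in, with the robot touching nothing.
It also fails if it takes over 120 s, if anything falls off the work surface, if the arm or the gripper's body presses on something with over 40 N, if the wrist force passes 120 N, or if a joint passes its speed limit or range.

ROBOT

A 6-joint arm with a two-finger parallel gripper is mounted at the origin on a cart in front of the work surface, level with it; the furniture and walls round the work are solid. World frame = base frame: x ahead of the robot, y to its left, z up, the work surface at z = 0. Lengths are in m, angles in rad, forces in N, time in s.
With the tool pointing down it reaches from about 0.375 to 0.9 m from the base axis. Payload 3.1 kg.
Tool frame: the origin (TCP) lies at the very end of the fingers, on their centre line; the grasp point (between the pads) lies 19 mm behind it; z points along the fingers, y is the line along which they close (so a half turn about z gives the same grasp; the last joint's range is limited). The gripper opens to 87 mm and grips with 3 to 60 N. Pads are 19 mm wide; open, the fingers measure 117 mm over their backs; the gripper's body (75 mm by 190 mm) begins 51 mm behind the grasp point.
Start: joints at [-1.49, 0.527, 1.433, -0, 1.181, -0.178], TCP at [0.16, -0.604, 0.223] pointing down, gripper open.
Joint ranges: [-3.08, 3.08], [-0.75, 2.2], [0.22, 2.44], [-1.43, 4.57], [0, 2.65], [-2.85, 2.85]. Speed limits (rad/s): [2.79, 2.79, 3.14, 3.14, 3.14, 3.14].

INTERFACE

Orientations are given as a unit quaternion [x, y, z, w].
In Python, from rig import status, viewer, robot gives the robot as it stands.
- The arm moves only by the tool arm_command, never from a script. Its arguments are lists of equal length, an entry for each row: "delta_rot": the turn, a rotation vector about the tool's x, y, z in degrees, a list of three; "delta_pos": the shift along the tool's x, y, z in m, a list of three; "gripper": the closure, from -1 (fully open) to 1 (shut). In form: {"delta_rot": [[rx, ry, rz], ...], "delta_pos": [[dx, dy, dz], ...], "gripper": [gripper, ...]}. A call has 1 to 12 rows; each row is the pose to reach, as a shift and turn from the pose commanded when the call began, along the tool's axes at that moment; what a row does not reach only later rows make up. A row lasts 1/12 s, in which the tool goes at most 41.7 mm and 7.16 degrees, less where a joint would pass 70% of its speed; a pose out of reach is approached as far as the arm can. A call with a gripper value outside its range is refused whole. The fingers move at their own pace and stop on an object; "grip_force" is the grip in N (left out, the last holds). Time passes only in rows, so rows that repeat a pose let the fingers close. It gives the time, the measured TCP pose, the force, the opening and the grip force at its end, in the units of the state.
- status.get_obs(): the state, without advancing time (a new reading comes with each control period).
- viewer.camera(name): name is "scene" or "top"; returns a dict with "pixels" (400x640x3 uint8, blue, green, red), "fx", "fy", "cx", "cy" (pixels), "k1" (the pictures are not rectified: a ray, as slopes to the right and down, at radius r is drawn at 1 + k1 r^2 times it, then the intrinsics apply), "pose" (4x4, takes a point from camera to world coordinates). Camera axes: x right, y down, z forward; pixel columns grow to the right and rows downward; lengths in m; the calibration is good to about 2 mm. A picture is of the moment at which its call begins. There is no depth.
- robot.hand_in(): hands the job in; it is judged then, once.
The state is a dict: "time": time; "q": joint angles; "joint_velocities": joint speeds; "joint_torque": joint torques, N m; "position": TCP position; "tool_rot": TCP orientation; "ft_force": force on the tool from outside, world axes, zero at the start; "moment": the same for the moment, N m; "grip_width": finger opening in m; "grip_force": force on a finger pad.
Only numpy, scipy, OpenCV 4.12 (cv2) and the standard library are available. Lean on these libraries where they do the work, as an engineer would, in place of code of your own. Each camera call takes 0.05 s, during which the arm holds its last target. There are 200 camera calls.

## Working session

There is one attempt and no reset: what is moved stays moved. The work goes in short steps, Python scripts to look and compute and a tool call to move; the robot and the scene stay as the last step left them, time stands still between calls to the robot, and variables do not carry over. Pictures are saved under pics/ and viewed, at most 14 in all, crops included, and the job is handed in when it is done.

Besides the shell and the picture viewer there is one more tool, called after "Request:" as name(argument=value, ...) on one line, values as JSON. arm_command: Moves the arm, as the interface text tells. Its arguments: {"type":"object","properties":{"delta_rot":{"type":"array","items":{"type":"array","items":{"type":"number"}}},"delta_pos":{"type":"array","items":{"type":"array","items":{"type":"number"}}},"gripper":{"type":"array","items":{"type":"number"}},"grip_force":{"type":"number"}},"required":["delta_rot","delta_pos","gripper"]}

```bash
ls; mkdir -p pics; python3 - <<'E'
from rig import status, viewer, robot
import cv2,numpy as np
o=status.get_obs(); print(o)
for n in("scene","top"):
    c=viewer.camera(n); cv2.imwrite(f"pics/{n}0.png",c["pixels"]); print(n,c["fx"],c["fy"],c["cx"],c["cy"],c["k1"],np.round(c["pose"],4).tolist())
E
```

```text
pics
{'time': 0.0, 'q': array([-1.49051180e+00,  5.28450642e-01,  1.43384834e+00, -1.78357585e-05,
        1.18140461e+00, -1.78510192e-01]), 'joint_velocities': array([ 0.00015266,  0.00095269, -0.0016062 ,  0.00063932, -0.00050919,
       -0.00147417]), 'joint_torque': array([-1.20648743e-03, -4.40054941e+01, -1.76594013e+01,  6.32567424e-02,
        5.82133967e-02, -1.57995587e-04]), 'position': array([ 0.15990703, -0.6034666 ,  0.22159834]), 'tool_rot': array([ 9.91638846e-01,  1.29039860e-01,  4.35794938e-05, -1.05460172e-03]), 'ft_force': array([-0.65015405,  0.28411022,  1.02964579]), 'moment': array([ 0.05634596,  0.02261588, -0.05382928]), 'grip_force': 0.0, 'grip_width': 0.08712916417353976}
scene 405.9286792060601 405.9286792060601 319.3752586596775 198.87736728522523 0.02523609030635044 [[0.4987, -0.5584, 0.663, -0.0156], [-0.8667, -0.3288, 0.375, -0.4539], [0.0086, -0.7617, -0.6479, 0.61], [0.0, 0.0, 0.0, 1.0]]
top 483.6245495903362 483.6245495903362 315.6687337689261 206.98042164484374 -0.02479297129535183 [[0.0207, -0.9968, 0.0772, 0.4367], [-0.9998, -0.0207, 0.0008, -0.1337], [0.0008, -0.0772, -0.997, 1.1818], [0.0, 0.0, 0.0, 1.0]]
```

View pics/top0.png

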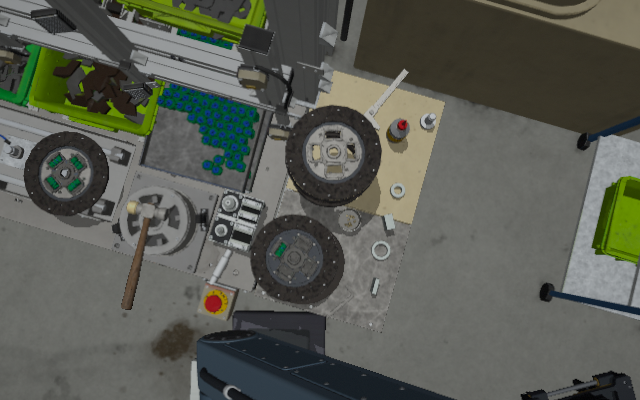

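View pics/scene0.png

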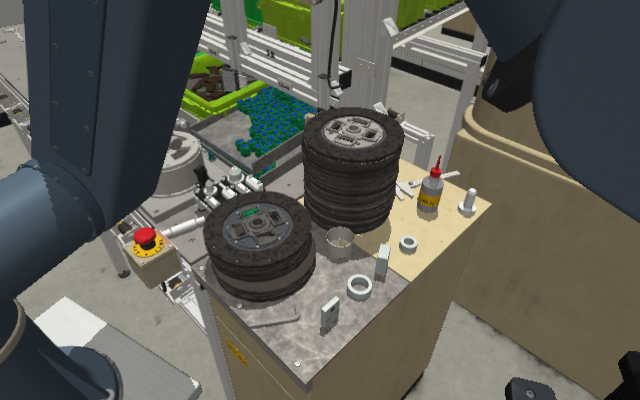

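The top view shows the thin plate at about (375,287), the large ring at (381,250), the thick plate at (389,224), the small ring at (397,190) and the stand at about (235,220). I'll zoom in on those areas.

```bash
python3 - <<'E'
import cv2,numpy as np
t=cv2.imread("pics/top0.png");s=cv2.imread("pics/scene0.png")
a=cv2.resize(t[180:260,195:275],(400,400),interpolation=cv2.INTER_CUBIC)
b=cv2.resize(t[170:300,345:425],None,fx=4,fy=4,interpolation=cv2.INTER_CUBIC)
im=np.zeros((520,800,3),np.uint8); im[:400,:400]=a; im[:520,420:740]=b
cv2.imwrite("pics/cropt.png",im)
a=cv2.resize(s[160:220,190:270],(800,600)[:2],interpolation=cv2.INTER_CUBIC)
a=cv2.resize(s[155:215,190:270],(400,300),interpolation=cv2.INTER_CUBIC)
b=cv2.resize(s[225:335,305:425],(480,440),interpolation=cv2.INTER_CUBIC)[:, :400]
im=np.zeros((440,800,3),np.uint8); im[:300,:400]=a; im[:,400:]=b
cv2.imwrite("pics/crops.png",im)
E
```

```text
(no output)
```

View pics/cropt.png

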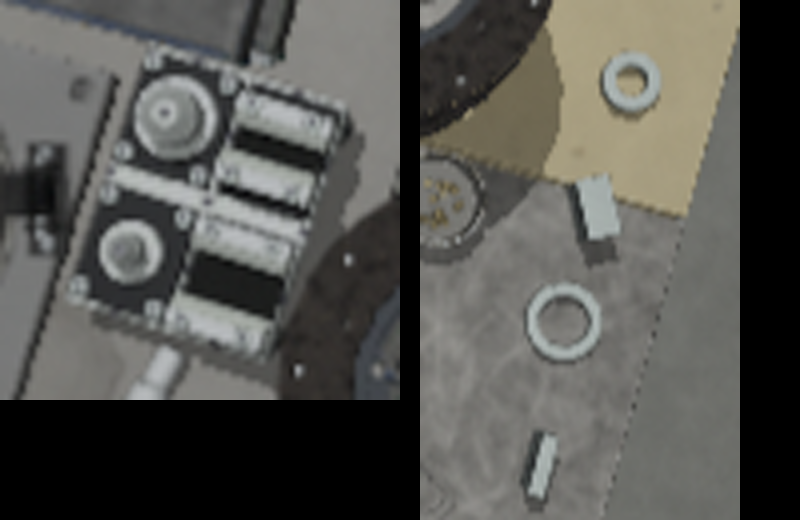

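View pics/crops.png

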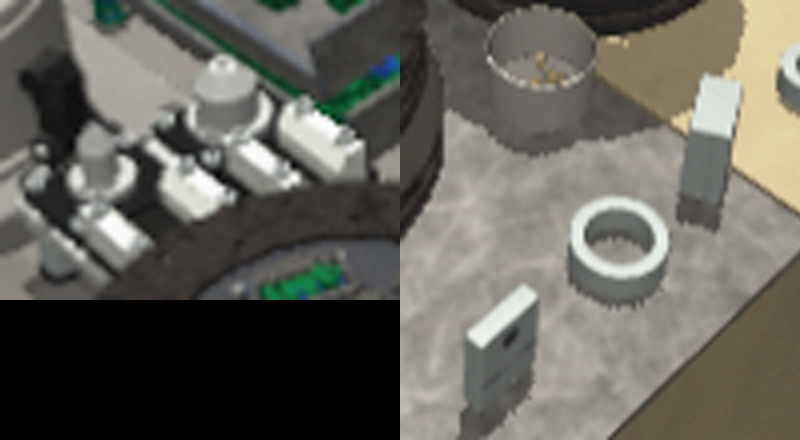

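The crops show the stand. In the top image the large spigot is at about (230,203), the small spigot at (221,230), the thin slot at (250,210) and the thick slot at (242,237). The four parts stand clear of each other on the table. Next I'll measure them.

```bash
cat > h.py <<'E'
import cv2,numpy as np
from rig import status, viewer
def cast(c,px,z):
    K=np.array([[c["fx"],0,c["cx"]],[0,c["fy"],c["cy"]],[0,0,1]])
    p=cv2.undistortPoints(np.float64(px).reshape(-1,1,2),K,np.array([c["k1"],0,0,0.])).reshape(-1,2)
    d=np.c_[p,np.ones(len(p))]@np.array(c["pose"])[:3,:3].T; o=np.array(c["pose"])[:3,3]
    return (o+d*((z-o[2])/d[:,2])[:,None])[:,:2]
def blob(c,roi,z,lo=150,sat=40,f=8):
    "largest bright grey blob in roi x0,y0,x1,y1 -> contour in world xy at height z (sub-pixel by upscaling)"
    x0,y0,x1,y1=roi; im=cv2.resize(c["pixels"][y0:y1,x0:x1],None,fx=f,fy=f,interpolation=cv2.INTER_CUBIC)
    v=im.max(2).astype(int); s=v-im.min(2)
    m=((v>lo)&(s<sat)).astype(np.uint8)
    k=max(cv2.findContours(m,cv2.RETR_EXTERNAL,cv2.CHAIN_APPROX_NONE)[0],key=cv2.contourArea)
    px=(k.reshape(-1,2)+.5)/f-.5+[x0,y0]
    return cast(c,px,z).astype(np.float32)
def rect(w):
    (a,b),(l,m),t=cv2.minAreaRect(w*1000); t=np.radians(t)
    if l<m: l,m,t=m,l,t+np.pi/2
    return np.round([a,b,l,m,np.degrees(t)%180],1)
def circ(w):
    (a,b),r=cv2.minEnclosingCircle(w*1000); M=cv2.moments(w*1000); A=M['m00']
    e=cv2.fitEllipse(w*1000)
    return np.round([a,b,r*2,M['m10']/A,M['m01']/A,2*np.sqrt(abs(A)/np.pi),*e[0],*e[1]],1)
E
python3 - <<'E'
from h import *
c=viewer.camera("top"); p=c["pixels"]
for q in [(375,287),(389,221),(371,250),(243,210),(230,215),(385,260),(380,295)]: print(q,p[q[1],q[0]])
for lo in(150,175):
  print(lo)
  print("thin",rect(blob(c,(362,272,388,302),.048,lo)))
  print("thick",rect(blob(c,(378,208,400,236),.048,lo)))
  print("large",circ(blob(c,(366,236,398,266),.016,lo)))
  print("small",circ(blob(c,(386,178,410,202),.016,lo)))
  print("spL",circ(blob(c,(220,192,240,214),.052,lo)))
  print("spS",circ(blob(c,(214,223,229,238),.052,lo)))
E
```

```text
(375, 287) [170 173 164]
(389, 221) [173 176 167]
(371, 250) [87 90 86]
(243, 210) [112 116 112]
(230, 215) [57 56 55]
(385, 260) [107 110 110]
(380, 295) [112 116 117]
150
thin [ 343.2 -275.4   34.4    8.7  164.8]
thick [ 501.6 -304.6   51.7   50.3   91.2]
large [ 427.4 -291.1   45.1  427.2 -291.    43.6  427.2 -291.    43.4   43.8]
small [ 573.7 -330.5   82.8  572.5 -332.2   60.9  572.7 -332.1   60.4   68.1]
spL [530.7  69.   37.5 539.   64.4  16.1 528.5  69.8  34.8  36.1]
spS [466.1  88.4  28.  469.4  87.9  17.4 466.1  88.3  25.2  25.4]
175
thin [ 348.8 -276.6   20.2    6.9  167.7]
thick [ 493.6 -302.5   31.1    9.5   13.6]
large [ 426.7 -290.4   42.   421.9 -282.8   14.3  426.9 -290.5   38.1   38.9]
small [ 570.8 -328.2   29.5  567.1 -322.2   11.4  573.3 -331.2   27.    30.6]
spL [534.8  62.2  29.6 537.7  58.5   8.9 531.2  66.6  26.1  31.1]
spS [468.   87.3  24.9 473.   83.5   9.6 463.3  89.8  25.4  29.7]
```

```bash
python3 - <<'E'
from h import *
c=viewer.camera("top");s=viewer.camera("scene")
for lo in(135,145):
  print(lo)
  print("thin",rect(blob(c,(362,272,388,302),.048,lo,20)))
  print("thick",rect(blob(c,(378,208,400,236),.048,lo,20)))
  print("large",circ(blob(c,(366,236,398,266),.016,lo,20)))
  print("small",circ(blob(c,(386,178,410,202),.016,lo,20)))
for lo in (110,130): print("spL",circ(blob(c,(220,192,240,214),.052,lo)),"spS",circ(blob(c,(214,223,229,238),.052,lo)))
# slot floors: dark strip ends by masks
for n,r in(("thin",(238,202,263,216)),("thick",(228,228,255,246))):
  x0,y0,x1,y1=r; im=cv2.resize(c["pixels"][y0:y1,x0:x1],None,fx=8,fy=8,interpolation=cv2.INTER_CUBIC).max(2)
  k=max(cv2.findContours((im<60).astype(np.uint8),0,1)[0],key=cv2.contourArea).reshape(-1,2)
  print(n,rect(cast(c,(k+.5)/8-.5+[x0,y0],.056).astype(np.float32)))
# scene cross-check of plate tops
for n,px in(("thin",(329,302)),("large",(359.5,285.5)),("thick",(383.5,251))): print(n,cast(s,px,.016 if n=="large" else .048))
E
```

```text
135
thin [ 343.3 -275.7   36.     9.9  164.1]
thick [ 494.8 -306.5   37.1   20.2   14.6]
large [ 427.7 -291.1   46.7  427.4 -291.1   44.9  427.4 -291.1   44.6   45.3]
small [ 573.2 -330.3   37.2  573.5 -330.8   35.1  573.5 -330.8   34.8   35.6]
145
thin [ 343.1 -275.5   34.8    9.1  164.4]
thick [ 495.1 -306.5   36.4   19.9   14.3]
large [ 427.5 -291.1   45.6  427.3 -291.    44.1  427.3 -291.    43.9   44.3]
small [ 574.  -331.2   36.1  573.7 -330.9   34.6  573.7 -330.9   34.5   34.7]
spL [529.5  69.6  39.9 529.7  69.4  38.5 529.7  69.4  38.2  38.9] spS [466.   88.2  29.9 466.4  88.2  28.8 466.4  88.2  28.3  29.4]
spL [529.4  69.6  38.9 533.7  71.5  29.9 530.4  69.9  34.2  37. ] spS [466.   88.3  29.  468.6  88.3  20.9 466.3  88.2  26.2  26.5]
thin [514.   19.1  46.3  12.3  75.5]
thick [454.3  43.5  59.7  30.6  82.7]
thin [[ 0.34075796 -0.27272036]]
large [[ 0.41977868 -0.29289673]]
thick [[ 0.49037622 -0.3058582 ]]
```

Sizes and spacings check out: plates 36x10 and 37x20 mm, rings 46 and 36 mm, and spigots 66.1 mm apart. Stand x points at -16.4°. The thin slot is at about (515,21) and the thick slot at about (452,40). I'll add a move planner.

```bash
cat >> h.py <<'E'
from scipy.spatial.transform import Rotation as R
def plan(x,y,z,ang):
    "tool-frame deltas (mm, deg rotvec) to reach TCP x,y,z (mm), pointing down, tool x at ang deg"
    o=status.get_obs(); r=R.from_quat(o["tool_rot"]); p=o["position"]*1000
    d=r.inv().apply(np.array([x,y,z])-p)
    a=np.radians(ang); T=R.from_matrix(np.array([[np.cos(a),np.sin(a),0],[np.sin(a),-np.cos(a),0],[0,0,-1]]))
    v=np.degrees((r.inv()*T).as_rotvec())
    print("dpos",np.round(d,1),"drot",np.round(v,2),"rows",round(max(np.linalg.norm(d)/41.7,np.linalg.norm(v)/7.16),1),"t",round(o["time"],2),"xang",np.round(np.degrees(np.arctan2(*r.as_matrix()[[1,0],0])),1),"pos",np.round(p,1),"w",round(o["grip_width"]*1000,1),"F",np.round(o["ft_force"],1))
E
python3 -c "
from h import *
plan(343.2,-275.5,130,-15.6)"
```

```text
dpos [ 261.2 -270.4   92.4] drot [-6.000e-02  1.000e-02  3.043e+01] rows 9.3 t 0.25 xang 14.8 pos [ 159.9 -603.8  222.1] w 87.3 F [ 0.9 -0.4  0.1]
```

Request:
arm_command(delta_rot=[[0,0,30.4],[0,0,30.4],[0,0,30.4],[0,0,30.4],[0,0,30.4],[0,0,30.4],[0,0,30.4],[0,0,30.4],[0,0,30.4],[0,0,30.4],[0,0,30.4],[0,0,30.4]], delta_pos=[[0.261,-0.27,0.092],[0.261,-0.27,0.092],[0.261,-0.27,0.092],[0.261,-0.27,0.092],[0.261,-0.27,0.092],[0.261,-0.27,0.092],[0.261,-0.27,0.092],[0.261,-0.27,0.092],[0.261,-0.27,0.092],[0.261,-0.27,0.092],[0.261,-0.27,0.092],[0.261,-0.27,0.092]], gripper=[-0.1,-0.1,-0.1,-0.1,-0.1,-0.1,-0.1,-0.1,-0.1,-0.1,-0.1,-0.1], grip_force=20)

```text
time: 1.25
position: [0.3438, -0.2768, 0.1307]
tool_rot: [0.991, -0.134, 0.0, 0.001]
ft_force: [-1.0, -0.5, 0.8]
grip_width: 0.0479
grip_force: 0.0
```

```bash
python3 -c "
from h import *
plan(343.2,-275.5,27,-15.6)
a=viewer.camera('scene')['pixels'];cv2.imwrite('pics/s1.png',cv2.resize(a[120:360,200:500],(750,600)))"
```

```text
dpos [ -1.   -1.3 103.7] drot [ 0.07 -0.04  0.15] rows 2.5 t 1.25 xang -15.4 pos [ 343.8 -276.8  130.7] w 47.9 F [-1.  -0.5  0.8]
```

View pics/s1.png

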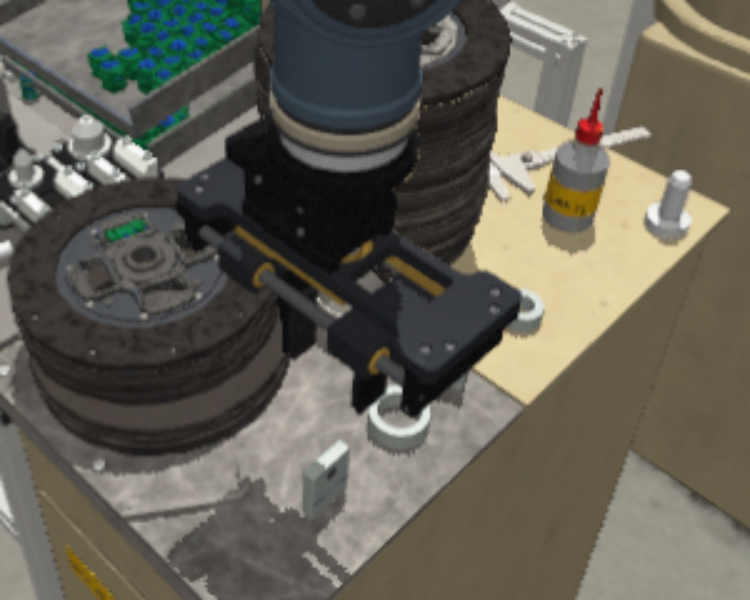

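The gripper is above the thin plate, which shows in the crop at about (325,480), and its long body runs along the closing axis. Descending and closing.

Request:
arm_command(delta_rot=[[0,0,0],[0,0,0],[0,0,0],[0,0,0],[0,0,0],[0,0,0],[0,0,0],[0,0,0],[0,0,0],[0,0,0],[0,0,0],[0,0,0]], delta_pos=[[-0.001,-0.001,0.035],[-0.001,-0.001,0.07],[-0.001,-0.001,0.09],[-0.001,-0.001,0.103],[-0.001,-0.001,0.103],[-0.001,-0.001,0.103],[-0.001,-0.001,0.103],[-0.001,-0.001,0.103],[-0.001,-0.001,0.103],[-0.001,-0.001,0.103],[-0.001,-0.001,0.103],[-0.001,-0.001,0.103]], gripper=[-0.1,-0.1,-0.1,-0.1,-0.1,0.3,0.6,0.9,0.9,0.9,0.9,0.9], grip_force=20)

```text
time: 2.3
position: [0.3427, -0.2753, 0.028]
tool_rot: [0.991, -0.135, 0.0, 0.0]
ft_force: [1.1, 1.6, -0.1]
grip_width: 0.0099
grip_force: 15.3
```

Request:
arm_command(delta_rot=[[0,0,0],[0,0,0],[0,0,0],[0,0,0],[0,0,0]], delta_pos=[[0,0,-0.03],[0,0,-0.07],[0,0,-0.11],[0,0,-0.142],[0,0,-0.142]], gripper=[0.9,0.9,0.9,0.9,0.9], grip_force=25)

```text
time: 2.72
position: [0.345, -0.2779, 0.1748]
tool_rot: [0.991, -0.135, 0.004, 0.004]
ft_force: [-0.1, -0.8, -1.5]
grip_width: 0.0097
grip_force: 25.0
```

```bash
python3 -c "
from h import *
plan(515,21,170,73.6)"
```

```text
dpos [  83.7 -333.6    3.1] drot [  0.79  -0.11 -89.14] rows 12.5 t 2.72 xang -15.5 pos [ 345.  -277.9  174.8] w 9.7 F [-0.1 -0.8 -1.5]
```

Request:
arm_command(delta_rot=[[0,0,-89],[0,0,-89],[0,0,-89],[0,0,-89],[0,0,-89],[0,0,-89],[0,0,-89],[0,0,-89],[0,0,-89],[0,0,-89],[0,0,-89],[0,0,-89]], delta_pos=[[0.084,-0.333,0],[0.084,-0.333,0],[0.084,-0.333,0],[0.084,-0.333,0],[0.084,-0.333,0],[0.084,-0.333,0],[0.084,-0.333,0],[0.084,-0.333,0],[0.084,-0.333,0],[0.084,-0.333,0],[0.084,-0.333,0],[0.084,-0.333,0]], gripper=[0.9,0.9,0.9,0.9,0.9,0.9,0.9,0.9,0.9,0.9,0.9,0.9])

```text
time: 3.72
position: [0.5118, 0.0242, 0.1681]
tool_rot: [0.815, 0.58, -0.001, -0.001]
ft_force: [0.1, -0.8, -1.7]
grip_width: 0.0099
grip_force: 25.0
```

```bash
python3 -c "
from h import *
plan(515,21,115,73.6)"
```

```text
dpos [-1.9  4.3 53.1] drot [-0.16  0.03 -2.77] rows 1.3 t 3.72 xang 70.8 pos [511.8  24.2 168.1] w 9.9 F [ 0.1 -0.8 -1.7]
```

Request:
arm_command(delta_rot=[[0,0,-2.8],[0,0,-2.8],[0,0,-2.8],[0,0,-2.8],[0,0,-2.8],[0,0,-2.8]], delta_pos=[[-0.002,0.004,0.02],[-0.002,0.004,0.04],[-0.002,0.004,0.053],[-0.002,0.004,0.053],[-0.002,0.004,0.053],[-0.002,0.004,0.053]], gripper=[0.9,0.9,0.9,0.9,0.9,0.9])

```text
time: 4.22
position: [0.5159, 0.0199, 0.1165]
tool_rot: [0.803, 0.596, -0.0, -0.0]
ft_force: [0.7, 0.0, -0.8]
grip_width: 0.0093
grip_force: 25.0
```

```bash
python3 -c "
from h import *
plan(515,21,74,73.6)
a=viewer.camera('scene')['pixels'];b=viewer.camera('top')['pixels']
cv2.imwrite('pics/s2.png',np.hstack([cv2.resize(a[140:240,180:280],(400,400),interpolation=2),cv2.resize(b[170:260,190:280],(400,400),interpolation=2)]))"
```

```text
dpos [ 0.8 -1.2 42.5] drot [-0.01  0.   -0.42] rows 1.0 t 4.22 xang 73.2 pos [515.9  19.9 116.5] w 9.3 F [ 0.7  0.  -0.8]
```

View pics/s2.png

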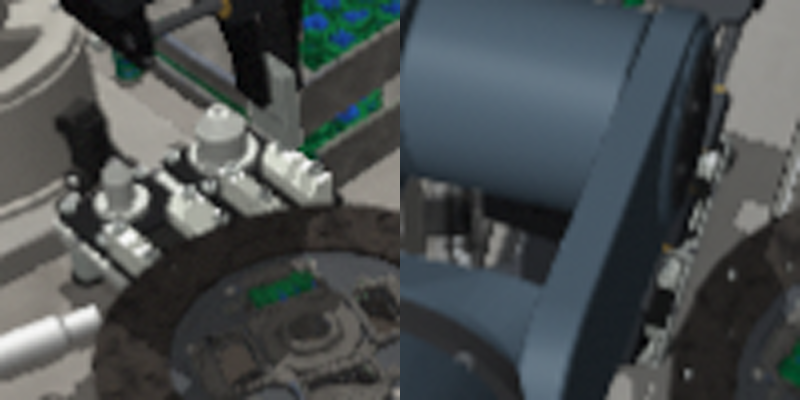

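The plate hangs upright over the thin slot (scene crop about (283,105)). Lowering it slowly.

Request:
arm_command(delta_rot=[[0,0,-0.4],[0,0,-0.4],[0,0,-0.4],[0,0,-0.4],[0,0,-0.4],[0,0,-0.4],[0,0,-0.4]], delta_pos=[[0.001,-0.001,0.01],[0.001,-0.001,0.02],[0.001,-0.001,0.026],[0.001,-0.001,0.031],[0.001,-0.001,0.036],[0.001,-0.001,0.038],[0.001,-0.001,0.038]], gripper=[0.9,0.9,0.9,0.9,0.9,0.9,0.9])

```text
time: 4.9
position: [0.5143, 0.0213, 0.0777]
tool_rot: [0.801, 0.599, -0.001, -0.001]
ft_force: [-1.0, 0.4, -2.0]
grip_width: 0.0098
grip_force: 25.0
```

```bash
python3 -c "
from h import *
plan(515,21,74,73.6)"
```

```text
dpos [-0.1  0.8  3.7] drot [-0.15  0.02 -0.03] rows 0.1 t 4.9 xang 73.6 pos [514.3  21.3  77.7] w 9.8 F [-1.   0.4 -2. ]
```

Request:
arm_command(delta_rot=[[0,0,0],[0,0,0],[0,0,0],[0,0,0]], delta_pos=[[0,0,0.002],[0,0,0.003],[0,0,0.004],[0,0,0.004]], gripper=[0.9,0.9,0.9,0.9])

```text
time: 5.23
position: [0.5143, 0.0214, 0.0744]
tool_rot: [0.801, 0.599, -0.001, -0.001]
ft_force: [-2.6, 1.0, -1.5]
grip_width: 0.0097
grip_force: 25.0
```

Request:
arm_command(delta_rot=[[0,0,0],[0,0,0],[0,0,0],[0,0,0],[0,0,0],[0,0,0],[0,0,0],[0,0,0],[0,0,0],[0,0,0]], delta_pos=[[0,0,0.0005],[0,0,0.0005],[0,0,0.0005],[0,0,0.0005],[0,0,-0.015],[0,0,-0.04],[0,0,-0.08],[0,0,-0.12],[0,0,-0.126],[0,0,-0.126]], gripper=[0.7,0.5,0.4,0.4,0.4,0.4,0.4,0.4,0.4,0.4])

```text
time: 6.07
position: [0.5182, 0.0206, 0.2041]
tool_rot: [0.801, 0.599, 0.003, 0.004]
ft_force: [0.9, 0.7, -0.7]
grip_width: 0.0262
grip_force: 0.0
```

```bash
python3 -c "
from h import *
plan(495,-306.5,200,14.5)
a=viewer.camera('scene')['pixels']
cv2.imwrite('pics/s3.png',cv2.resize(a[140:240,180:280],(500,500),interpolation=2))"
```

```text
dpos [-320.3   70.2    4.4] drot [ 0.47 -0.34 59.08] rows 8.3 t 6.07 xang 73.6 pos [518.2  20.6 204.1] w 26.2 F [ 0.9  0.7 -0.7]
```

View pics/s3.png

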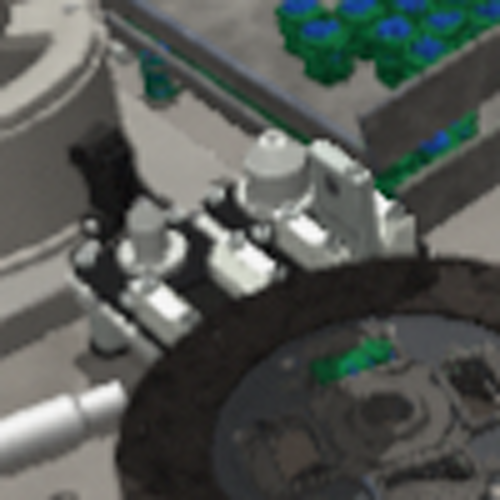

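The thin plate stands upright in its slot (crop about (345,200)). On to the thick plate.

Request:
arm_command(delta_rot=[[0,0,7],[0,0,59],[0,0,59],[0,0,59],[0,0,59],[0,0,59],[0,0,59],[0,0,59],[0,0,59],[0,0,59],[0,0,59],[0,0,59]], delta_pos=[[0,0,-0.04],[-0.32,0.07,-0.04],[-0.32,0.07,-0.04],[-0.32,0.07,-0.04],[-0.32,0.07,-0.04],[-0.32,0.07,-0.04],[-0.32,0.07,-0.04],[-0.32,0.07,-0.04],[-0.32,0.07,-0.04],[-0.32,0.07,-0.04],[-0.32,0.07,-0.04],[-0.32,0.07,-0.04]], gripper=[0.2,-0.3,-0.3,-0.3,-0.3,-0.3,-0.3,-0.3,-0.3,-0.3,-0.3,-0.3])

```text
time: 7.12
position: [0.4908, -0.3045, 0.2383]
tool_rot: [0.992, 0.127, -0.001, -0.002]
ft_force: [-0.0, 0.1, -0.8]
grip_width: 0.0566
grip_force: 0.0
```

```bash
python3 -c "
from h import *
plan(495,-306.5,90,14.5)"
```

```text
dpos [  3.9   3.7 148.3] drot [-0.25  0.13  0.05] rows 3.6 t 7.12 xang 14.6 pos [ 490.8 -304.5  238.3] w 56.6 F [-0.   0.1 -0.8]
```

Request:
arm_command(delta_rot=[[0,0,0],[0,0,0],[0,0,0],[0,0,0],[0,0,0],[0,0,0],[0,0,0],[0,0,0]], delta_pos=[[0.004,0.003,0.04],[0.004,0.003,0.08],[0.004,0.003,0.12],[0.004,0.003,0.14],[0.004,0.003,0.148],[0.004,0.003,0.148],[0.004,0.003,0.148],[0.004,0.003,0.148]], gripper=[-0.3,-0.3,-0.3,-0.3,-0.3,-0.3,-0.3,-0.3])

```text
time: 7.78
position: [0.4978, -0.3078, 0.0943]
tool_rot: [0.992, 0.127, 0.001, 0.001]
ft_force: [0.4, 0.3, -0.2]
grip_width: 0.0567
grip_force: 0.0
```

```bash
python3 -c "
from h import *
plan(495,-306.5,26,14.5)"
```

```text
dpos [-2.5 -2.1 68.3] drot [ 0.16 -0.11  0.13] rows 1.6 t 7.78 xang 14.6 pos [ 497.8 -307.8   94.3] w 56.7 F [ 0.4  0.3 -0.2]
```

Request:
arm_command(delta_rot=[[0,0,0],[0,0,0],[0,0,0],[0,0,0],[0,0,0],[0,0,0],[0,0,0],[0,0,0],[0,0,0],[0,0,0],[0,0,0],[0,0,0]], delta_pos=[[-0.0015,-0.001,0.02],[-0.0015,-0.001,0.04],[-0.0015,-0.001,0.055],[-0.0015,-0.001,0.064],[-0.0015,-0.001,0.066],[-0.0015,-0.001,0.066],[-0.0015,-0.001,0.066],[-0.0015,-0.001,0.066],[-0.0015,-0.001,0.066],[-0.0015,-0.001,0.066],[-0.0015,-0.001,0.066],[-0.0015,-0.001,0.066]], gripper=[-0.3,-0.3,-0.3,-0.3,-0.3,0.2,0.5,0.7,0.7,0.7,0.7,0.7], grip_force=30)

```text
time: 8.78
position: [0.4949, -0.307, 0.0269]
tool_rot: [0.992, 0.127, 0.0, 0.0]
ft_force: [0.0, -0.6, 2.4]
grip_width: 0.0199
grip_force: 29.9
```

Request:
arm_command(delta_rot=[[0,0,0],[0,0,0],[0,0,0],[0,0,0],[0,0,0],[0,0,0],[0,0,0]], delta_pos=[[0,0,-0.03],[0,0,-0.07],[0,0,-0.11],[0,0,-0.15],[0,0,-0.19],[0,0,-0.213],[0,0,-0.213]], gripper=[0.7,0.7,0.7,0.7,0.7,0.7,0.7], grip_force=35)

```text
time: 9.37
position: [0.4974, -0.3091, 0.2455]
tool_rot: [0.992, 0.127, 0.004, 0.005]
ft_force: [0.5, -0.7, -2.2]
grip_width: 0.0198
grip_force: 34.8
```

```bash
python3 -c "
from h import *
plan(452,40,240,73.6)"
```

```text
dpos [  43.9 -349.4    2.2] drot [ 7.400e-01 -5.000e-02 -5.902e+01] rows 8.4 t 9.37 xang 14.6 pos [ 497.4 -309.1  245.5] w 19.8 F [ 0.5 -0.7 -2.2]
```

Request:
arm_command(delta_rot=[[0,0,-59],[0,0,-59],[0,0,-59],[0,0,-59],[0,0,-59],[0,0,-59],[0,0,-59],[0,0,-59],[0,0,-59],[0,0,-59],[0,0,-59],[0,0,-59]], delta_pos=[[0.044,-0.349,0.005],[0.044,-0.349,0.005],[0.044,-0.349,0.005],[0.044,-0.349,0.005],[0.044,-0.349,0.005],[0.044,-0.349,0.005],[0.044,-0.349,0.005],[0.044,-0.349,0.005],[0.044,-0.349,0.005],[0.044,-0.349,0.005],[0.044,-0.349,0.005],[0.044,-0.349,0.005]], gripper=[0.7,0.7,0.7,0.7,0.7,0.7,0.7,0.7,0.7,0.7,0.7,0.7])

```text
time: 10.37
position: [0.4492, 0.0415, 0.2336]
tool_rot: [0.801, 0.599, -0.001, -0.0]
ft_force: [-0.3, -1.4, -2.7]
grip_width: 0.0198
grip_force: 34.8
```

```bash
python3 -c "
from h import *
plan(452,40,110,73.6)"
```

```text
dpos [ -0.5   3.3 123.6] drot [-0.09  0.05 -0.04] rows 3.0 t 10.37 xang 73.6 pos [449.2  41.5 233.6] w 19.8 F [-0.3 -1.4 -2.7]
```

Request:
arm_command(delta_rot=[[0,0,0],[0,0,0],[0,0,0],[0,0,0],[0,0,0],[0,0,0],[0,0,0],[0,0,0]], delta_pos=[[-0.0005,0.002,0.035],[-0.0005,0.002,0.07],[-0.0005,0.002,0.1],[-0.0005,0.002,0.118],[-0.0005,0.002,0.123],[-0.0005,0.002,0.123],[-0.0005,0.002,0.123],[-0.0005,0.002,0.123]], gripper=[0.7,0.7,0.7,0.7,0.7,0.7,0.7,0.7])

```text
time: 11.03
position: [0.4527, 0.0402, 0.1126]
tool_rot: [0.801, 0.598, 0.001, 0.001]
ft_force: [0.0, -0.6, -2.9]
grip_width: 0.0195
grip_force: 34.8
```

```bash
python3 -c "
from h import *
plan(452,40,73,73.6)"
```

```text
dpos [-0.4 -0.8 39.6] drot [ 0.17 -0.02 -0.08] rows 0.9 t 11.03 xang 73.5 pos [452.7  40.2 112.6] w 19.5 F [ 0.  -0.6 -2.9]
```

Request:
arm_command(delta_rot=[[0,0,0],[0,0,0],[0,0,0],[0,0,0],[0,0,0],[0,0,0],[0,0,0],[0,0,0]], delta_pos=[[0,0,0.01],[0,0,0.02],[0,0,0.026],[0,0,0.03],[0,0,0.033],[0,0,0.035],[0,0,0.036],[0,0,0.036]], gripper=[0.7,0.7,0.7,0.7,0.7,0.7,0.7,0.7])

```text
time: 11.7
position: [0.4512, 0.0409, 0.0755]
tool_rot: [0.801, 0.599, -0.0, -0.0]
ft_force: [-1.8, -0.0, -3.6]
grip_width: 0.0198
grip_force: 35.0
```

```bash
python3 -c "
from h import *
plan(452,40,73,73.6)"
```

```text
dpos [-0.7  1.1  2.5] drot [-0.02  0.   -0.03] rows 0.1 t 11.7 xang 73.6 pos [451.2  40.9  75.5] w 19.8 F [-1.8 -0.  -3.6]
```

Request:
arm_command(delta_rot=[[0,0,0],[0,0,0],[0,0,0],[0,0,0],[0,0,0],[0,0,0],[0,0,0],[0,0,0],[0,0,0],[0,0,0],[0,0,0],[0,0,0]], delta_pos=[[-0.0005,0.0005,0.001],[-0.0005,0.0005,0.002],[-0.0005,0.0005,0.002],[-0.0005,0.0005,0.002],[-0.0005,0.0005,0.002],[-0.0005,0.0005,0.002],[-0.0005,0.0005,0.002],[-0.0005,0.0005,-0.015],[-0.0005,0.0005,-0.05],[-0.0005,0.0005,-0.09],[-0.0005,0.0005,-0.13],[-0.0005,0.0005,-0.165]], gripper=[0.7,0.7,0.7,0.5,0.3,0.2,0.2,0.2,0.2,0.2,0.2,0.2])

```text
time: 12.7
position: [0.4524, 0.0401, 0.2433]
tool_rot: [0.801, 0.599, 0.001, 0.001]
ft_force: [1.2, -0.2, -0.2]
grip_width: 0.035
grip_force: 0.0
```

```bash
python3 -c "
from h import *
plan(427.4,-291,240,14.5)
a=viewer.camera('scene')['pixels']
cv2.imwrite('pics/s4.png',cv2.resize(a[140:240,180:280],(500,500),interpolation=2))"
```

```text
dpos [-324.7   69.7    3.4] drot [ 0.15 -0.11 59.07] rows 8.3 t 12.7 xang 73.6 pos [452.4  40.1 243.3] w 35.0 F [ 1.2 -0.2 -0.2]
```

View pics/s4.png

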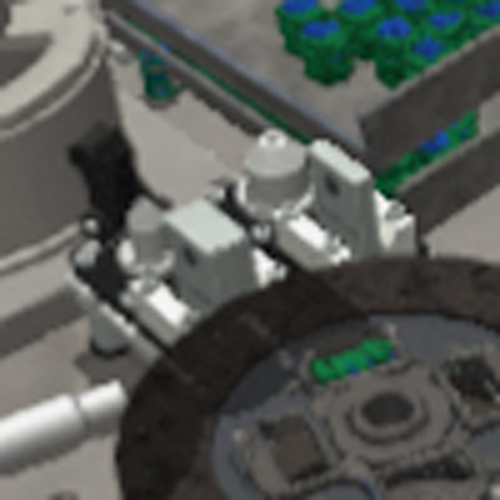

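Both plates sit upright in their slots. For the rings I'll keep the current yaw, so the gripper body stays clear of the stacks.

```bash
python3 -c "
from h import *
plan(427.4,-291,240,73.6)"
```

```text
dpos [-325.5   65.1    9.6] drot [ 0.94 -0.13 -0.01] rows 8.0 t 12.75 xang 73.6 pos [456.7  39.7 249.3] w 34.6 F [2.2 0.  3.9]
```

Request:
arm_command(delta_rot=[[0,0,0],[0,0,0],[0,0,0],[0,0,0],[0,0,0],[0,0,0],[0,0,0],[0,0,0],[0,0,0],[0,0,0],[0,0,0]], delta_pos=[[-0.325,0.066,0],[-0.325,0.066,0],[-0.325,0.066,0],[-0.325,0.066,0],[-0.325,0.066,0],[-0.325,0.066,0],[-0.325,0.066,0],[-0.325,0.066,0],[-0.325,0.066,0.03],[-0.325,0.066,0.07],[-0.325,0.066,0.1]], gripper=[0.2,-0.6,-0.6,-0.6,-0.6,-0.6,-0.6,-0.6,-0.6,-0.6,-0.6])

```text
time: 13.67
position: [0.4229, -0.2916, 0.1391]
tool_rot: [0.802, 0.598, 0.0, 0.001]
ft_force: [-1.0, -0.0, -0.2]
grip_width: 0.0693
grip_force: 0.0
```

```bash
python3 -c "
from h import *
plan(427.4,-291,40,73.6)"
```

```text
dpos [ 2.   4.  99.1] drot [ 0.09  0.05 -0.16] rows 2.4 t 13.67 xang 73.4 pos [ 422.9 -291.6  139.1] w 69.3 F [-1.  -0.  -0.2]
```

Request:
arm_command(delta_rot=[[0,0,0],[0,0,0],[0,0,0],[0,0,0],[0,0,0],[0,0,0],[0,0,0],[0,0,0]], delta_pos=[[0.002,0.004,0.03],[0.002,0.004,0.06],[0.002,0.004,0.085],[0.002,0.004,0.095],[0.002,0.004,0.099],[0.002,0.004,0.099],[0.002,0.004,0.099],[0.002,0.004,0.099]], gripper=[-0.6,-0.6,-0.6,-0.6,-0.6,-0.6,-0.6,-0.6])

```text
time: 14.33
position: [0.4284, -0.2902, 0.043]
tool_rot: [0.801, 0.599, 0.0, 0.002]
ft_force: [0.6, -1.1, 0.7]
grip_width: 0.0699
grip_force: 0.0
```

```bash
python3 -c "
from h import *
plan(427.4,-291,4,73.6)
a=viewer.camera('scene')['pixels']
cv2.imwrite('pics/s5.png',cv2.resize(a[200:330,290:440],(750,650))[:600])"
```

```text
dpos [-0.9 -0.9 39. ] drot [ 0.17  0.1  -0.02] rows 0.9 t 14.33 xang 73.6 pos [ 428.4 -290.2   43. ] w 69.9 F [ 0.6 -1.1  0.7]
```

View pics/s5.png

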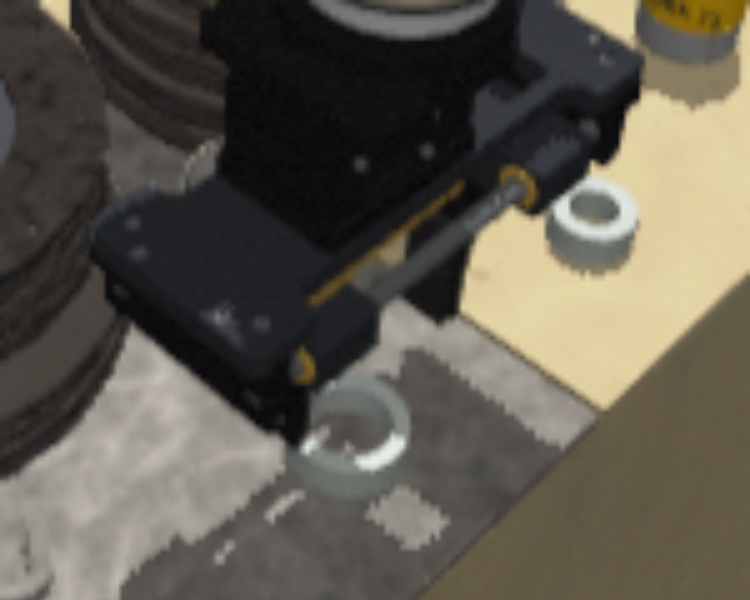

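The ring at crop (350,435) lies between the fingers. Descending and gripping.

Request:
arm_command(delta_rot=[[0,0,0],[0,0,0],[0,0,0],[0,0,0],[0,0,0],[0,0,0],[0,0,0],[0,0,0],[0,0,0],[0,0,0],[0,0,0],[0,0,0]], delta_pos=[[-0.0005,-0.0005,0.015],[-0.0005,-0.0005,0.027],[-0.0005,-0.0005,0.034],[-0.0005,-0.0005,0.037],[-0.0005,-0.0005,0.037],[-0.0005,-0.0005,0.037],[-0.0005,-0.0005,0.037],[-0.0005,-0.0005,0.037],[-0.0005,-0.0005,0.037],[-0.0005,-0.0005,0.037],[-0.0005,-0.0005,0.037],[-0.0005,-0.0005,0.037]], gripper=[-0.6,-0.6,-0.6,-0.6,-0.4,-0.2,0,0.2,0.2,0.2,0.2,0.2], grip_force=20)

```text
time: 15.38
position: [0.4269, -0.2897, 0.005]
tool_rot: [0.801, 0.599, 0.0, 0.0]
ft_force: [-1.1, 0.6, 6.0]
grip_width: 0.046
grip_force: 20.0
```

Request:
arm_command(delta_rot=[[0,0,0],[0,0,0],[0,0,0],[0,0,0],[0,0,0],[0,0,0],[0,0,0],[0,0,0],[0,0,0]], delta_pos=[[0,0,-0.02],[0,0,-0.05],[0,0,-0.09],[0,0,-0.13],[0,0,-0.17],[0,0,-0.21],[0,0,-0.235],[0,0,-0.235],[0,0,-0.235]], gripper=[0.2,0.2,0.2,0.2,0.2,0.2,0.2,0.2,0.2], grip_force=25)

```text
time: 16.13
position: [0.4273, -0.29, 0.2406]
tool_rot: [0.801, 0.599, 0.0, 0.002]
ft_force: [-0.6, 0.5, -2.8]
grip_width: 0.0462
grip_force: 25.0
```

```bash
python3 -c "
from h import *
plan(530,70.5,240,73.6)"
```

```text
dpos [374.9  -3.4   0. ] drot [ 0.17  0.09 -0.02] rows 9.0 t 16.13 xang 73.6 pos [ 427.3 -290.   240.6] w 46.2 F [-0.6  0.5 -2.8]
```

Request:
arm_command(delta_rot=[[0,0,0],[0,0,0],[0,0,0],[0,0,0],[0,0,0],[0,0,0],[0,0,0],[0,0,0],[0,0,0],[0,0,0],[0,0,0],[0,0,0]], delta_pos=[[0.375,-0.003,0],[0.375,-0.003,0],[0.375,-0.003,0],[0.375,-0.003,0],[0.375,-0.003,0],[0.375,-0.003,0],[0.375,-0.003,0],[0.375,-0.003,0],[0.375,-0.003,0],[0.375,-0.003,0],[0.375,-0.003,0.03],[0.375,-0.003,0.06]], gripper=[0.2,0.2,0.2,0.2,0.2,0.2,0.2,0.2,0.2,0.2,0.2,0.2])

```text
time: 17.13
position: [0.53, 0.0721, 0.1779]
tool_rot: [0.8, 0.6, 0.0, 0.0]
ft_force: [-0.1, 0.1, -1.8]
grip_width: 0.0457
grip_force: 25.0
```

```bash
python3 -c "
from h import *
plan(530,70.5,95,73.6)"
```

```text
dpos [-1.5  0.3 82.9] drot [ 0.04 -0.    0.14] rows 2.0 t 17.13 xang 73.7 pos [530.   72.1 177.9] w 45.7 F [-0.1  0.1 -1.8]
```

Request:
arm_command(delta_rot=[[0,0,0],[0,0,0],[0,0,0],[0,0,0],[0,0,0],[0,0,0],[0,0,0]], delta_pos=[[-0.001,0,0.03],[-0.001,0,0.06],[-0.001,0,0.077],[-0.001,0,0.083],[-0.001,0,0.083],[-0.001,0,0.083],[-0.001,0,0.083]], gripper=[0.2,0.2,0.2,0.2,0.2,0.2,0.2])

```text
time: 17.72
position: [0.5304, 0.0697, 0.0971]
tool_rot: [0.801, 0.599, 0.001, 0.0]
ft_force: [0.6, 0.0, -1.3]
grip_width: 0.0459
grip_force: 25.0
```

```bash
python3 -c "
from h import *
plan(530,70.5,57,73.6)
a=viewer.camera('scene')['pixels']
cv2.imwrite('pics/s6.png',cv2.resize(a[130:230,180:280],(500,500),interpolation=2))"
```

```text
dpos [ 0.6 -0.7 40.1] drot [ 0.08 -0.02 -0.04] rows 1.0 t 17.72 xang 73.6 pos [530.4  69.7  97.1] w 45.9 F [ 0.6  0.  -1.3]
```

View pics/s6.png

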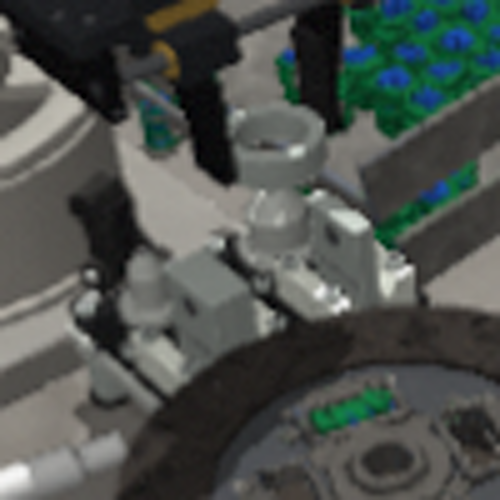

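The ring is over the large spigot (ring (280,145), spigot (275,220) in the crop). Lowering with a force check.

Request:
arm_command(delta_rot=[[0,0,0],[0,0,0],[0,0,0],[0,0,0],[0,0,0],[0,0,0]], delta_pos=[[0.0003,-0.0005,0.008],[0.0003,-0.0005,0.015],[0.0003,-0.0005,0.02],[0.0003,-0.0005,0.024],[0.0003,-0.0005,0.026],[0.0003,-0.0005,0.026]], gripper=[0.2,0.2,0.2,0.2,0.2,0.2])

```text
time: 18.27
position: [0.5289, 0.0703, 0.0699]
tool_rot: [0.801, 0.599, -0.001, -0.0]
ft_force: [0.4, 0.1, -0.8]
grip_width: 0.0459
grip_force: 25.0
```

```bash
python3 -c "
from h import *
plan(530,70.5,57,73.6)"
```

```text
dpos [ 0.5  1.  12.9] drot [-0.08  0.02 -0.03] rows 0.3 t 18.27 xang 73.6 pos [528.9  70.3  69.9] w 45.9 F [ 0.4  0.1 -0.8]
```

No contact. Continuing down.

Request:
arm_command(delta_rot=[[0,0,0],[0,0,0],[0,0,0],[0,0,0],[0,0,0],[0,0,0],[0,0,0]], delta_pos=[[0,0.0005,0.003],[0,0.0005,0.005],[0,0.0005,0.007],[0,0.0005,0.009],[0,0.0005,0.011],[0,0.0005,0.0115],[0,0.0005,0.0115]], gripper=[0.2,0.2,0.2,0.2,0.2,0.2,0.2])

```text
time: 18.85
position: [0.5291, 0.0704, 0.0587]
tool_rot: [0.801, 0.599, -0.001, -0.001]
ft_force: [-2.6, 2.4, -1.7]
grip_width: 0.0455
grip_force: 25.0
```

Request:
arm_command(delta_rot=[[0,0,0],[0,0,0],[0,0,0],[0,0,0],[0,0,0],[0,0,0],[0,0,0],[0,0,0],[0,0,0],[0,0,0],[0,0,0],[0,0,0]], delta_pos=[[0,0,0.001],[0,0,0.001],[0,0,0.001],[0,0,0.001],[0,0,0.001],[0,0,-0.01],[0,0,-0.04],[0,0,-0.08],[0,0,-0.12],[0,0,-0.16],[0,0,-0.182],[0,0,-0.182]], gripper=[0.1,0,-0.2,-0.3,-0.3,-0.3,-0.3,-0.3,-0.3,-0.3,-0.3,-0.3])

```text
time: 19.85
position: [0.5344, 0.0697, 0.2483]
tool_rot: [0.801, 0.599, 0.006, 0.005]
ft_force: [0.8, -0.3, 0.3]
grip_width: 0.0567
grip_force: 0.0
```

```bash
python3 -c "
from h import *
plan(573.6,-330.8,240,73.6)
a=viewer.camera('scene')['pixels']
cv2.imwrite('pics/s7.png',cv2.resize(a[130:230,180:280],(500,500),interpolation=2))"
```

```text
dpos [-373.1  150.7    9.5] drot [ 0.89 -0.17 -0.03] rows 9.7 t 19.85 xang 73.6 pos [534.4  69.7 248.3] w 56.7 F [ 0.8 -0.3  0.3]
```

View pics/s7.png

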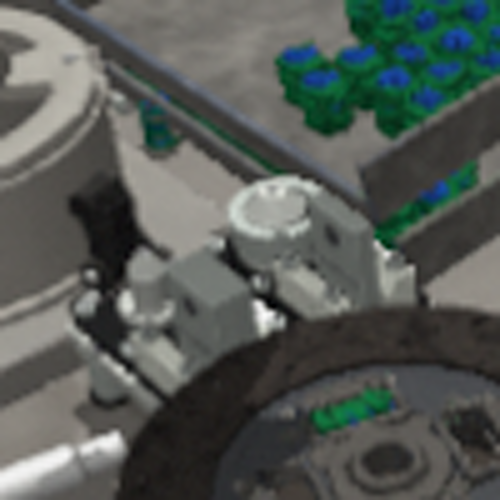

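The large ring is over its spigot. Checking where the oil can is before choosing the yaw for the small ring pick.

```bash
python3 -c "
from h import *
c=viewer.camera('top'); s=viewer.camera('scene')
def red(c,r):
  p=c['pixels'].astype(int); m=(p[...,2]-p[...,1]>70)&(p[...,2]-p[...,0]>70); x0,y0,x1,y1=r
  y,x=np.nonzero(m[y0:y1,x0:x1]); return x.mean()+x0,y.mean()+y0,len(x)
a=red(c,(380,110,425,150)); b=red(s,(415,150,450,190)); print(a,b)
for z in(.09,.1,.11,.12,.13): print(z,cast(c,a[:2],z),cast(s,b[:2],z))
plan(573.6,-330.8,240,42)"
```

```text
(np.float64(401.8269230769231), np.float64(124.51923076923077), 52) (np.float64(435.9126213592233), np.float64(170.10679611650485), 103)
0.09 [[ 0.71542172 -0.32687032]] [[ 0.72741138 -0.32207444]]
0.1 [[ 0.71286856 -0.32510087]] [[ 0.71312258 -0.32460962]]
0.11 [[ 0.71031541 -0.32333141]] [[ 0.69883377 -0.32714479]]
0.12 [[ 0.70776225 -0.32156196]] [[ 0.68454496 -0.32967996]]
0.13 [[ 0.70520909 -0.31979251]] [[ 0.67025615 -0.33221514]]
dpos [-372.   155.5    1.6] drot [ 5.000e-02 -2.000e-02  3.157e+01] rows 9.7 t 20.0 xang 73.6 pos [529.7  70.  241.4] w 56.3 F [-0.   0.5 -0. ]
```

Request:
arm_command(delta_rot=[[0,0,31.6],[0,0,31.6],[0,0,31.6],[0,0,31.6],[0,0,31.6],[0,0,31.6],[0,0,31.6],[0,0,31.6],[0,0,31.6],[0,0,31.6],[0,0,31.6],[0,0,31.6]], delta_pos=[[-0.372,0.155,0],[-0.372,0.155,0],[-0.372,0.155,0],[-0.372,0.155,0],[-0.372,0.155,0],[-0.372,0.155,0],[-0.372,0.155,0],[-0.372,0.155,0],[-0.372,0.155,0],[-0.372,0.155,0],[-0.372,0.155,0],[-0.372,0.155,0]], gripper=[-0.4,-0.4,-0.4,-0.4,-0.4,-0.4,-0.4,-0.4,-0.4,-0.4,-0.4,-0.4])

```text
time: 21.0
position: [0.572, -0.3317, 0.2382]
tool_rot: [0.934, 0.357, -0.001, -0.002]
ft_force: [-0.6, 0.4, -0.9]
grip_width: 0.0608
grip_force: 0.0
```

```bash
python3 -c "
from h import *
plan(573.6,-330.8,40,42)"
```

```text
dpos [  1.9   1.3 198.2] drot [-0.27  0.03 -0.21] rows 4.8 t 21.0 xang 41.8 pos [ 572.  -331.7  238.2] w 60.8 F [-0.6  0.4 -0.9]
```

Request:
arm_command(delta_rot=[[0,0,0],[0,0,0],[0,0,0],[0,0,0],[0,0,0],[0,0,0],[0,0,0],[0,0,0],[0,0,0],[0,0,0]], delta_pos=[[0.001,0.001,0.03],[0.001,0.001,0.07],[0.001,0.001,0.11],[0.001,0.001,0.15],[0.001,0.001,0.18],[0.001,0.001,0.194],[0.001,0.001,0.198],[0.001,0.001,0.198],[0.001,0.001,0.198],[0.001,0.001,0.198]], gripper=[-0.4,-0.4,-0.4,-0.4,-0.4,-0.4,-0.4,-0.4,-0.4,-0.4])

```text
time: 21.83
position: [0.5763, -0.3314, 0.0455]
tool_rot: [0.934, 0.358, 0.001, 0.002]
ft_force: [-0.6, 0.7, 0.6]
grip_width: 0.061
grip_force: 0.0
```

```bash
python3 -c "
from h import *
plan(573.6,-330.8,5,42)"
```

```text
dpos [-1.6 -2.4 40.5] drot [ 0.26 -0.04 -0.01] rows 1.0 t 21.83 xang 42.0 pos [ 576.3 -331.4   45.5] w 61.0 F [-0.6  0.7  0.6]
```

Request:
arm_command(delta_rot=[[0,0,0],[0,0,0],[0,0,0],[0,0,0],[0,0,0],[0,0,0],[0,0,0],[0,0,0],[0,0,0],[0,0,0],[0,0,0],[0,0,0]], delta_pos=[[-0.001,-0.001,0.015],[-0.001,-0.001,0.027],[-0.001,-0.001,0.034],[-0.001,-0.001,0.037],[-0.001,-0.001,0.037],[-0.001,-0.001,0.037],[-0.001,-0.001,0.037],[-0.001,-0.001,0.037],[-0.001,-0.001,0.037],[-0.001,-0.001,0.037],[-0.001,-0.001,0.037],[-0.001,-0.001,0.037]], gripper=[-0.4,-0.4,-0.4,-0.4,-0.2,0,0.2,0.4,0.4,0.4,0.4,0.4], grip_force=20)

```text
time: 22.83
position: [0.5735, -0.3306, 0.0065]
tool_rot: [0.934, 0.358, 0.0, 0.0]
ft_force: [-1.0, 1.2, 2.7]
grip_width: 0.0352
grip_force: 20.0
```

Request:
arm_command(delta_rot=[[0,0,0],[0,0,0],[0,0,0],[0,0,0],[0,0,0],[0,0,0],[0,0,0],[0,0,0],[0,0,0]], delta_pos=[[0,0,-0.02],[0,0,-0.05],[0,0,-0.09],[0,0,-0.13],[0,0,-0.17],[0,0,-0.21],[0,0,-0.235],[0,0,-0.235],[0,0,-0.235]], gripper=[0.4,0.4,0.4,0.4,0.4,0.4,0.4,0.4,0.4], grip_force=25)

```text
time: 23.58
position: [0.5739, -0.3309, 0.2429]
tool_rot: [0.934, 0.358, 0.001, 0.002]
ft_force: [0.6, -0.0, -1.5]
grip_width: 0.0349
grip_force: 25.0
```

```bash
python3 -c "
from h import *
plan(466.2,88.2,240,73.6)"
```

```text
dpos [ 200.2 -383.6    1.5] drot [ 2.200e-01  3.000e-02 -3.163e+01] rows 10.4 t 23.58 xang 42.0 pos [ 573.9 -330.9  242.9] w 34.9 F [ 0.6 -0.  -1.5]
```

Request:
arm_command(delta_rot=[[0,0,-31.6],[0,0,-31.6],[0,0,-31.6],[0,0,-31.6],[0,0,-31.6],[0,0,-31.6],[0,0,-31.6],[0,0,-31.6],[0,0,-31.6],[0,0,-31.6],[0,0,-31.6],[0,0,-31.6]], delta_pos=[[0.2,-0.384,0],[0.2,-0.384,0],[0.2,-0.384,0],[0.2,-0.384,0],[0.2,-0.384,0],[0.2,-0.384,0],[0.2,-0.384,0],[0.2,-0.384,0],[0.2,-0.384,0],[0.2,-0.384,0],[0.2,-0.384,0],[0.2,-0.384,0]], gripper=[0.4,0.4,0.4,0.4,0.4,0.4,0.4,0.4,0.4,0.4,0.4,0.4])

```text
time: 24.58
position: [0.4612, 0.0923, 0.2388]
tool_rot: [0.799, 0.601, -0.002, -0.003]
ft_force: [-0.8, 0.1, -1.5]
grip_width: 0.0351
grip_force: 25.0
```

```bash
python3 -c "
from h import *
plan(466.2,88.2,97,73.6)"
```

```text
dpos [ -2.5   6.9 141.7] drot [-0.41  0.03  0.26] rows 3.4 t 24.58 xang 73.9 pos [461.2  92.3 238.8] w 35.1 F [-0.8  0.1 -1.5]
```

Request:
arm_command(delta_rot=[[0,0,0],[0,0,0],[0,0,0],[0,0,0],[0,0,0],[0,0,0],[0,0,0],[0,0,0],[0,0,0]], delta_pos=[[-0.001,0.002,0.03],[-0.001,0.002,0.07],[-0.001,0.002,0.105],[-0.001,0.002,0.13],[-0.001,0.002,0.138],[-0.001,0.002,0.141],[-0.001,0.002,0.141],[-0.001,0.002,0.141],[-0.001,0.002,0.141]], gripper=[0.4,0.4,0.4,0.4,0.4,0.4,0.4,0.4,0.4])

```text
time: 25.33
position: [0.4681, 0.087, 0.1013]
tool_rot: [0.801, 0.599, 0.001, 0.001]
ft_force: [0.2, 0.4, -1.1]
grip_width: 0.0352
grip_force: 25.0
```

```bash
python3 -c "
from h import *
plan(466.2,88.2,58.5,73.6)
a=viewer.camera('scene')['pixels']
cv2.imwrite('pics/s8.png',cv2.resize(a[130:230,180:280],(500,500),interpolation=2))"
```

```text
dpos [ 0.6 -2.3 42.8] drot [ 0.18 -0.04 -0.04] rows 1.0 t 25.33 xang 73.6 pos [468.1  87.  101.3] w 35.2 F [ 0.2  0.4 -1.1]
```

View pics/s8.png

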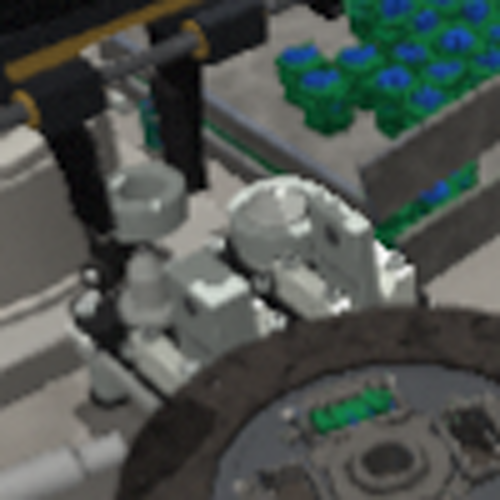

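The small ring is level over the small spigot (ring (148,200), spigot (148,280)). Lowering.

Request:
arm_command(delta_rot=[[0,0,0],[0,0,0],[0,0,0],[0,0,0],[0,0,0],[0,0,0]], delta_pos=[[0.0005,-0.001,0.008],[0.0005,-0.001,0.015],[0.0005,-0.001,0.02],[0.0005,-0.001,0.024],[0.0005,-0.001,0.026],[0.0005,-0.001,0.026]], gripper=[0.4,0.4,0.4,0.4,0.4,0.4])

```text
time: 25.88
position: [0.4653, 0.0882, 0.0733]
tool_rot: [0.801, 0.599, -0.001, -0.001]
ft_force: [-0.4, 0.3, -1.6]
grip_width: 0.0352
grip_force: 25.0
```

```bash
python3 -c "
from h import *
plan(466.2,88.2,58.5,73.6)"
```

```text
dpos [ 0.3  0.8 14.8] drot [-0.11  0.02 -0.03] rows 0.4 t 25.88 xang 73.6 pos [465.3  88.2  73.3] w 35.2 F [-0.4  0.3 -1.6]
```

Request:
arm_command(delta_rot=[[0,0,0],[0,0,0],[0,0,0],[0,0,0],[0,0,0],[0,0,0],[0,0,0],[0,0,0]], delta_pos=[[0,0.0005,0.003],[0,0.0005,0.005],[0,0.0005,0.007],[0,0.0005,0.009],[0,0.0005,0.011],[0,0.0005,0.013],[0,0.0005,0.0135],[0,0.0005,0.0135]], gripper=[0.4,0.4,0.4,0.4,0.4,0.4,0.4,0.4])

```text
time: 26.55
position: [0.4655, 0.0882, 0.0602]
tool_rot: [0.801, 0.599, -0.001, -0.001]
ft_force: [-3.8, 3.7, 0.5]
grip_width: 0.0352
grip_force: 25.0
```

Request:
arm_command(delta_rot=[[0,0,0],[0,0,0],[0,0,0],[0,0,0],[0,0,0],[0,0,0],[0,0,0],[0,0,0],[0,0,0],[0,0,0],[0,0,0],[0,0,0]], delta_pos=[[0,0,0.001],[0,0,0.001],[0,0,0.001],[0,0,0.001],[0,0,0.001],[0,0,0.001],[0,0,-0.01],[0,0,-0.04],[0,0,-0.08],[0,0,-0.12],[0,0,-0.16],[0,0,-0.18]], gripper=[0.3,0.1,0,0,0,0,0,0,0,0,0,0])

```text
time: 27.55
position: [0.4693, 0.0876, 0.2455]
tool_rot: [0.801, 0.599, 0.004, 0.003]
ft_force: [1.6, 0.7, 0.1]
grip_width: 0.0437
grip_force: 0.0
```

Request:
arm_command(delta_rot=[[0,0,0],[0,0,0],[0,0,0],[0,0,0],[0,0,0],[0,0,0],[0,0,0]], delta_pos=[[-0.25,0.04,0],[-0.25,0.04,0],[-0.25,0.04,0],[-0.25,0.04,0],[-0.25,0.04,0],[-0.25,0.04,0],[-0.25,0.04,0]], gripper=[0,0,0,0,0,0,0])

```text
time: 28.13
position: [0.435, -0.171, 0.2413]
tool_rot: [0.803, 0.596, -0.0, 0.004]
ft_force: [0.0, 0.8, -0.9]
grip_width: 0.0437
grip_force: 0.0
```

```bash
python3 -c "
from h import *
c=viewer.camera('top');a=viewer.camera('scene')['pixels'];b=c['pixels']
cv2.imwrite('pics/s9.png',np.hstack([cv2.resize(a[140:230,185:275],(400,400),interpolation=2),cv2.resize(b[180:260,195:275],(400,400),interpolation=2)]))
plan(466,88,240,73.6)
for lo in(110,120,130):
  print('L',circ(blob(c,(217,190,243,216),.068,lo)),'S',circ(blob(c,(211,220,231,240),.068,lo)))
"
```

```text
dpos [251.9 -42.4   0.6] drot [ 0.07  0.02 -0.29] rows 6.1 t 28.23 xang 73.3 pos [ 434.3 -165.5  240.7] w 43.4 F [-0.4  0.4 -1.3]
L [535.7  75.7  63.6 533.8  72.8  53.1 534.   73.4  53.1  57.1] S [467.7  87.4  36.9 467.8  87.4  35.8 467.8  87.4  35.8  35.9]
L [536.1  75.6  63.3 534.2  72.4  51.7 534.   73.4  51.2  57.1] S [467.9  87.2  36.5 467.8  87.3  35.2 467.8  87.3  35.1  35.4]
L [537.5  74.6  62.9 534.7  71.7  49.9 534.5  72.8  47.1  57.5] S [467.9  87.3  36.  467.8  87.3  34.7 467.8  87.3  34.5  34.8]
```

View pics/s9.png

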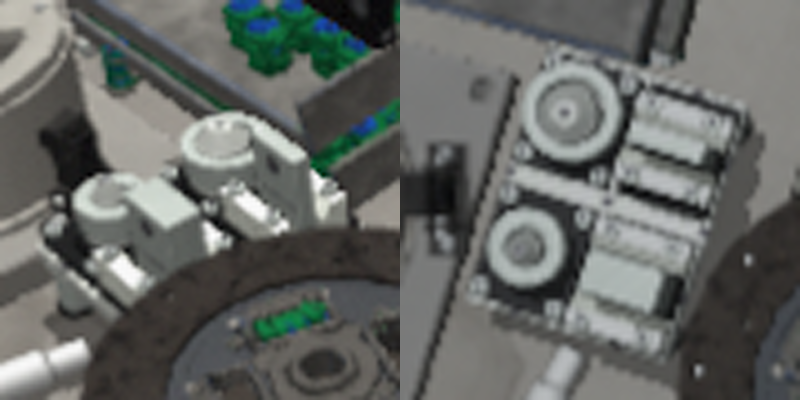

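Both rings and both plates look seated. One last numeric check that the plates sit midway along their slots.

```bash
python3 -c "
from h import *
c=viewer.camera('top')
# plate tops: crop coords/5+(195,180); corners as read from the picture, z=94
y=np.array([.282,.959]); x=np.array([.959,-.282])
for n,q,s in(('thick',[(592,253),(665,274),(655,312),(583,290)],(452.2,40.2)),('thin',[(638,122),(708,144),(700,163),(633,142)],(515.6,21.4))):
  w=cast(c,(np.array(q)-[400,0])/5+[195-.5,180-.5],.094)*1000; d=w.mean(0)-s
  print(n,w.mean(0),'across',d@x,'along',d@y,'len',np.linalg.norm(w[0]-w[1]),np.linalg.norm(w[1]-w[2]))
"
```

```text
thick [452.12397218  37.49621408] across 0.6895569505480321 along -2.614370537595417 len 34.286728516216286 17.578103180211034
thin [515.38648033  18.77250549] across 0.536188088760902 along -2.5799797795736894 len 33.25789611657303 9.288505957287352
```

```bash
python3 -c "
from rig import robot
print(robot.hand_in())"
```

```text
the job is handed in; nothing more can be done
None
```

I handed in the job at about 28 s, with both plates upright in their slots and both rings down on their spigots. The last pictures put the plates up to 2.6 mm off midway; I didn't measure seating heights. The tin cup and oil can were left alone.

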